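# Stand the tapestry loom on its kickstand and hold it for warping

## Task

Get the little tapestry loom ready for me to warp. First take the terracotta pot that stands in the way on the loom's kickstand side and nest it squarely in the other, same-sized pot; then flip the loom's kickstand down past its spring's centre until it is fully open; then take the loom by its top beam, tip it off the storage box until it stands upright on its foot bar and kickstand, and finish holding on to it there so that it cannot tip while I wind the warp.

Things in the scene. Friction and masses are not known exactly. Their poses are not given: they have to be found in the camera images.
- loom: Open frame 240 mm wide, 260 tall, 0.7 kg, leaning 15 deg on the box's edge, on a round foot bar (radius 12 mm, its axis 12 mm above the table). Origin: middle of the foot bar's axis. x along the bar to the hub end, y square to the frame from kickstand side (-y) to box side (+y), z up the frame. On foot bar and open kickstand it stands leaning 6 deg from vertical to -y; the bar rolls as it is tipped
- loom_top (a point): middle of the loom's wooden top beam, 235 mm up the frame from loom, same axes. The beam is 240 mm long (x), 22 mm thick (y), 26 mm high (z), its upper face 13 mm above this point; gripped across its thickness
- kickstand (a joint): angle of the sprung kickstand, rad: 0 folded up along the cross bar, 1.75 fully open on its stop. An over-centre spring keeps it folded below 0.87 and snaps it open by itself beyond 0.87; pushing it down near its foot takes about 1 N
- stand_hub (a point): Pivot of the kickstand, at x +70, y -34, z +155 mm in loom (same axes). Leg: round aluminium bar, radius 5 mm, 167 mm from pivot to middle of the foot. Folded, it lies level along the loom's back, to -x. It swings in a plane sloping 26 deg outwards: at joint angle q it points along (-cos q, -sin q sin 26deg, -sin q cos 26deg) in loom axes: push the free end down and outwards
- stand_foot (a point): middle of the round rubber foot (8 mm radius) at the kickstand's free end; 8 mm above the table when it stands on the table
- pot_a_mid (a point): terracotta pot to be moved, standing behind the loom where the kickstand's foot comes down. Both pots are alike, 110 g: 72 mm high, foot 38 mm across, straight collar 66 mm across over the top 26 mm, open at the top. The point is on its axis, half-way up (36 mm above its foot); z is its axis
- pot_b_mid (a point): the same-sized terracotta pot standing clear, to the robot's right. Same point on it. A pot nested in it rests with its collar on this one's rim, 26 mm higher and on the same axis
- storage_box: closed blue storage box with steel corners, full and heavy (fixed), 300 x 130 x 160 mm high; origin under its centre, x along its length. The loom leans on its upper edge on the -y side
- brush_jar: bystander: white jar 72 mm across with brushes, 230 mm tall; origin under its centre
- paint_bottle: bystander: green paint bottle 52 mm across, 150 mm tall; origin under its centre
- mug: bystander: blue mug 76 mm across, 88 mm tall; origin under its centre
- figure: bystander: foil figure 210 mm tall on a wooden block 75 x 60 mm; origin under the block's centre
Things that resemble listed ones, but are neither listed nor needed, are in the scene too. Leave any purple look-alike of the part that bears pot_a_mid alone.

How it is judged:
By the outcome, as a careful person would: the job done as asked, in the order asked, and still so for the second after the job is handed in, while the arm keeps its last pose, push and grip.
It also fails if it takes over 62 s, if anything falls off the work surface, if the arm or the gripper's body presses on something with over 40 N, if the wrist force passes 120 N, or if a joint passes its speed limit or range.

## Robot

A 6-joint arm with a two-finger parallel gripper is mounted at the origin on the work surface. World frame = base frame: x ahead of the robot, y to its left, z up, the work surface at z = 0. Lengths are in m, angles in rad, forces in N, time in s.
With the tool pointing down it reaches from about 0.275 to 0.85 m from the base axis. Payload 19 kg.
Tool frame: the origin (TCP) lies midway between the tips of the shut fingers; the grasp point (between the pads) lies 19 mm behind it; z points along the fingers, y is the line along which they close (so a half turn about z gives the same grasp; the last joint's range is limited). The gripper opens to 85 mm and grips with 20 to 120 N. Pads are 22 mm wide; open, the fingers measure 114 mm over their backs; the gripper's body (76 mm by 85 mm) begins 54 mm behind the grasp point. The pads swing forward as they close: fully open they stand 13 mm farther back than shut.
Start: joints at [-1.461, 0.15, 1.437, -0, 1.554, -0.134], TCP at [0.139, -0.558, 0.208] pointing down, gripper open.
Joint ranges: [-2.8, 2.8], [-0.68, 2.1], [0.12, 2.68], [-1.39, 4.53], [0.16, 2.79], [-2.81, 2.81]. Speed limits (rad/s): [1.89, 1.89, 2.22, 3.01, 3.01, 3.01].

## Interface

Orientations are given as a rotation vector (axis times angle).
In Python, from cell import * gives the robot as it stands. The module is installed in compiled form; this text tells all that it offers.
- The arm moves only by the tool step_arm, never from a script. Its argument "increments" is a list of rows, each a list of 3 entries, a list of its own where there are three numbers: the finger opening in cm, from 0 to 8.54, then the shift along the tool's x, y, z in cm, then the turn, a rotation vector about the tool's x, y, z in degrees. A call has 1 to 12 rows; each row is the pose to reach, as a shift and turn from the pose commanded when the call began, along the tool's axes at that moment; what a row does not reach only later rows make up. A row lasts 1/12 s, in which the tool goes at most 41.7 mm and 7.16 degrees, less where a joint would pass 70% of its speed; a pose out of reach is approached as far as the arm can. A call with a gripper value outside its range is refused whole. The fingers move at their own pace and stop on an object; the grip force is fixed at half the most. Time passes only in rows, so rows that repeat a pose let the fingers close. It gives the time, the measured TCP pose, the force, the opening and the grip force at its end, in the units of the state.
- state(): the state, without advancing time (a new reading comes with each control period).
- capture(name): name is "scene" or "top" or "wrist"; returns (picture, depth): 420x560x3 uint8, red, green, blue; 420x560 float32, m along the optical axis (not along the pixel's ray), 0 where there is no reading.
- camera_info(name): a dict with "intrinsics" (3x3 intrinsics, pixels), "dist_coeffs" ([k1, k2, p1, p2, k3] as OpenCV has them; the pictures are not rectified), "cam_to_world" (4x4, takes a point from camera to world coordinates). Camera axes: x right, y down, z forward; pixel columns grow to the right and rows downward; lengths in m; the calibration is good to about 2 mm. A picture is of the moment at which its call begins: read the wrist's pose just before it. camera_info takes no time and is no camera call; for the wrist camera it gives the pose at the moment of the call.
- hand_in(): hands the job in; it is judged then, once.
The state is a dict: "clock": time; "joint_pos": joint angles; "dq": joint speeds; "effort": joint torques, N m; "tool_pos": TCP position; "ee_rot": TCP orientation; "ft_force": force on the tool from outside, world axes, zero at the start; "ft_torque": the same for the moment, N m; "finger_gap": opening from 0.0 (shut) to 1.0 (fully open); "grip_force": force on a finger pad.
Only numpy, scipy, OpenCV 4.12 (cv2) and the standard library are available. Lean on these libraries where they do the work, as an engineer would, in place of code of your own. Each camera call takes 0.05 s, during which the arm holds its last target. There are 200 camera calls.

## Working session

There is one attempt and no reset: what is moved stays moved. The work goes in short steps, Python scripts to look and compute and a tool call to move; the robot and the scene stay as the last step left them, time stands still between calls to the robot, and variables do not carry over. Pictures are saved under pics/ and viewed, at most 10 in all, crops included, and the job is handed in when it is done.

Besides the shell and the picture viewer there is one more tool, called after "Request:" by a JSON object that holds its "fn" and its "kwargs". step_arm: Moves the arm, as the interface text tells. Its arguments: {"type":"object","properties":{"increments":{"type":"array","items":{"type":"array"}}},"required":["increments"]}

```bash
mkdir -p pics; cat > h.py <<'E'
from cell import *
import numpy as np, cv2
from scipy.spatial.transform import Rotation as R
def snap(n,f):
    info=camera_info(n); p,d=capture(n); cv2.imwrite('pics/'+f+'.png',p[:,:,::-1]); np.savez('pics/'+f+'.npz',p=p,d=d,K=info['intrinsics'],D=info['dist_coeffs'],T=info['cam_to_world'])
def w(f,u,v,d=None):
    z=np.load('pics/'+f+'.npz'); dd=z['d']
    if d is None:
        a=dd[int(v)-1:int(v)+2,int(u)-1:int(u)+2]; a=a[a>0]; d=np.median(a) if len(a) else np.nan
    q=cv2.undistortPoints(np.array([[[u,v]]],float),z['K'],z['D'])[0,0]
    return (z['T']@np.r_[q*d,d,1])[:3]
def cloud(f):
    z=np.load('pics/'+f+'.npz'); d=z['d']; v,u=np.nonzero(d>0)
    q=cv2.undistortPoints(np.stack([u,v],1).astype(float)[:,None],z['K'],z['D'])[:,0]
    dd=d[v,u][:,None]; P=np.c_[q*dd,dd]@z['T'][:3,:3].T+z['T'][:3,3]
    return P,z['p'][v,u],u,v
def st():
    s=state(); print({k:np.round(s[k],3).tolist() for k in ('clock','joint_pos','tool_pos','ee_rot','ft_force','finger_gap','grip_force')}); return s
E
python3 - <<'E'
from h import *
s=st(); print(R.from_rotvec(s['ee_rot']).as_matrix().round(3))
snap('scene','s0'); snap('top','t0')
for n in('scene','top'): print(camera_info(n)['cam_to_world'].round(2).tolist())
a=cv2.imread('pics/s0.png')
E
```

```text
{'clock': 0.0, 'joint_pos': [-1.461, 0.151, 1.438, -0.0, 1.554, -0.134], 'tool_pos': [0.139, -0.558, 0.208], 'ee_rot': [-3.117, -0.382, -0.0], 'ft_force': [0.638, 0.913, 0.986], 'finger_gap': 0.999, 'grip_force': 0.0}
[[ 0.97   0.241 -0.   ]
 [ 0.241 -0.97   0.001]
 [ 0.    -0.001 -1.   ]]
[[-0.64, 0.53, -0.56, 1.41], [0.77, 0.46, -0.45, 0.66], [0.02, -0.71, -0.7, 1.24], [0.0, 0.0, 0.0, 1.0]]
[[-0.0, -0.99, 0.13, 0.37], [-1.0, 0.01, 0.01, -0.03], [-0.01, -0.13, -0.99, 1.73], [0.0, 0.0, 0.0, 1.0]]
```

View pics/s0.png

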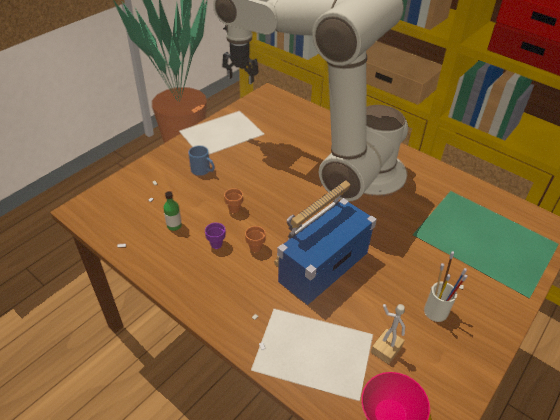

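View pics/t0.png

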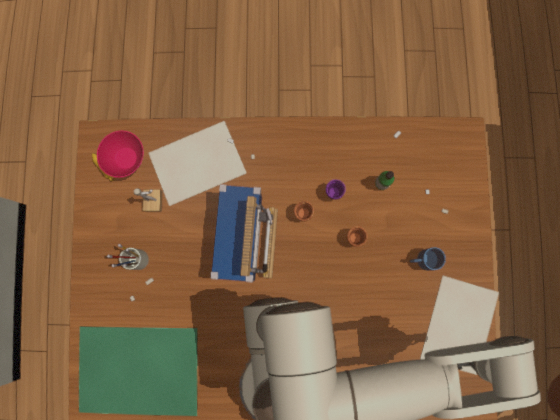

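The top view shows the loom at about (260,240), leaning on the blue box. Pot A is at about (303,212), pot B at (356,237), and the purple pot at (335,190).

```bash
python3 - <<'E'
from h import *
a=cv2.imread('pics/t0.png')[160:300,200:400]; a=cv2.resize(a,None,fx=4,fy=4,interpolation=cv2.INTER_CUBIC)
cv2.imwrite('pics/t0c.png',a)
P,c,u,v=cloud('t0')
# pots rim heights
for n,(x,y) in dict(a=(303,212),b=(356,237),p=(335,190)).items():
    m=(abs(u-x)<16)&(abs(v-y)<16)&(P[:,2]>.05)&(P[:,2]<.1)
    Q=P[m]; (cx,cy),r=cv2.minEnclosingCircle(Q[:,:2].astype(np.float32)); print(n,m.sum(),cx,cy,r,Q[:,2].max())
for n,(x,y) in dict(bottle=(386,180),mug=(432,259)).items():
    m=(abs(u-x)<16)&(abs(v-y)<16)&(P[:,2]>.03); Q=P[m]; print(n,Q.min(0),Q.max(0))
# box top
m=(abs(P[:,2]-.16)<.006)&(u>205)&(u<270)&(v>180)&(v<285)
print('box',cv2.minAreaRect(P[m][:,:2].astype(np.float32)))
m=(P[:,2]>.2)&(u>225)&(u<285)&(v>180)&(v<285)
print('top',cv2.minAreaRect(P[m][:,:2].astype(np.float32)),P[m][:,2].max())
P,c,u,v=cloud('s0')
for n,(x,y) in dict(a=(256,240),b=(234,203),p=(215,237)).items():
    m=(abs(u-x)<16)&(abs(v-y)<16)&(P[:,2]>.05)&(P[:,2]<.1)
    Q=P[m]; (cx,cy),r=cv2.minEnclosingCircle(Q[:,:2].astype(np.float32)); print(n,m.sum(),cx,cy,r,Q[:,2].max())
m=(P[:,2]>.2)&(u>275)&(u<360)&(v>175)&(v<240)
print('top',cv2.minAreaRect(P[m][:,:2].astype(np.float32)),P[m].max(0))
m=(abs(P[:,2]-.16)<.006)&(u>270)&(u<380)&(v>190)&(v<290)
print('box',cv2.minAreaRect(P[m][:,:2].astype(np.float32)))
E
```

```text
a 116 0.5952690839767456 -0.07635006308555603 0.03318987041711807 0.08153549389541181
b 111 0.5071215033531189 -0.2554350197315216 0.03356284648180008 0.0789966594055187
p 125 0.6690809726715088 -0.1851206123828888 0.033987514674663544 0.0785067285428136
bottle [ 0.67516719 -0.37706424  0.03019307] [ 0.72547326 -0.32716787  0.1578078 ]
mug [ 0.39326023 -0.54535492  0.03029932] [ 0.46903047 -0.45169547  0.0946872 ]
box ((0.5131477117538452, 0.12448932230472565), (0.1702500730752945, 0.29937681555747986), 85.0516357421875)
top ((0.49449872970581055, 0.07619066536426544), (0.06742580980062485, 0.23522016406059265), 85.01539611816406) 0.2616431245395081
a 245 0.5927630066871643 -0.07466775923967361 0.03758413717150688 0.0784941619265338
b 217 0.5068806409835815 -0.25524431467056274 0.038879893720149994 0.08004530848521374
p 239 0.6684466600418091 -0.1850229799747467 0.03755144402384758 0.07999274769846099
top ((0.4494721293449402, 0.08341945707798004), (0.06997103989124298, 0.3367542326450348), 84.99422454833984) [0.61905873 0.11959273 0.2589795 ]
box ((0.4759827256202698, 0.12947268784046173), (0.1703660786151886, 0.3789219260215759), 85.1211166381836)
```

View pics/t0c.png

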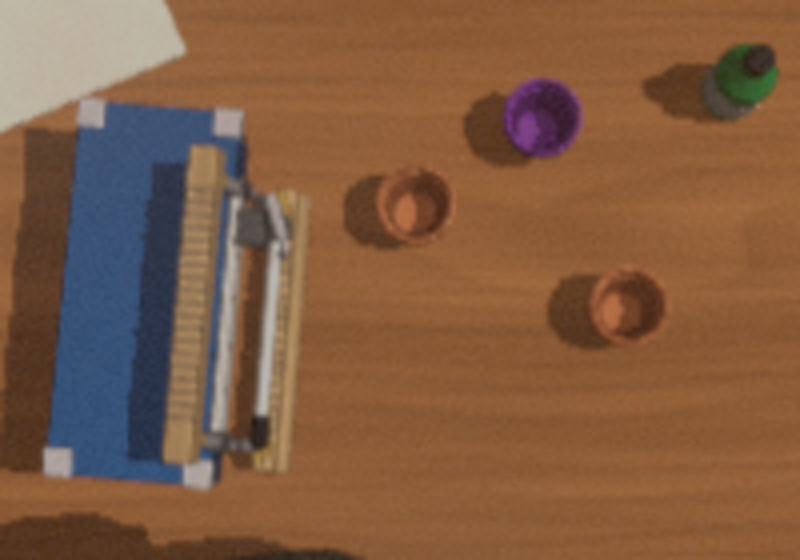

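```bash
cat >> h.py <<'E'
def rel(target,Rt=None):
    s=state(); R0=R.from_rotvec(s['ee_rot']); d=R0.inv().apply(np.array(target)-s['tool_pos'])*100
    r=np.zeros(3) if Rt is None else np.degrees((R0.inv()*Rt).as_rotvec())
    print('shift cm',d.round(2),'rot deg',r.round(2),'rows',np.ceil(np.linalg.norm(d)/4.17),np.ceil(np.linalg.norm(r)/7.16))
E
python3 - <<'E'
from h import *
rel([.594,-.0755,.16])
for f,b in(('t0',(225,285,180,285)),('s0',(275,360,175,240))):
    P,c,u,v=cloud(f); m=(P[:,2]>.236)&(u>b[0])&(u<b[1])&(v>b[2])&(v<b[3])&(P[:,0]<.64)&(P[:,0]>.37)
    Q=P[m]; print(f,cv2.minAreaRect(Q[:,:2].astype(np.float32)),np.median(Q,0),Q[:,2].max(), m.sum())
E
```

```text
shift cm [ 55.82 -35.81   4.82] rot deg [0. 0. 0.] rows 16.0 0.0
t0 ((0.49626651406288147, 0.09636681526899338), (0.027407273650169373, 0.23516348004341125), 85.3150863647461) [0.49523466 0.09578323 0.2506885 ] 0.2616431245395081 700
s0 ((0.4972780644893646, 0.10039381682872772), (0.027661683037877083, 0.24450530111789703), 84.75794982910156) [0.50982552 0.10020884 0.25152691] 0.25897949644377605 583
```

Request:
{"fn": "step_arm", "kwargs": {"increments": [[8.54,[55.8,-35.8,4.8],[0,0,0]],[8.54,[55.8,-35.8,4.8],[0,0,0]],[8.54,[55.8,-35.8,4.8],[0,0,0]],[8.54,[55.8,-35.8,4.8],[0,0,0]],[8.54,[55.8,-35.8,4.8],[0,0,0]],[8.54,[55.8,-35.8,4.8],[0,0,0]],[8.54,[55.8,-35.8,4.8],[0,0,0]],[8.54,[55.8,-35.8,4.8],[0,0,0]],[8.54,[55.8,-35.8,4.8],[0,0,0]],[8.54,[55.8,-35.8,4.8],[0,0,0]],[8.54,[55.8,-35.8,4.8],[0,0,0]],[8.54,[55.8,-35.8,4.8],[0,0,0]]]}}

```text
clock: 1.1
tool_pos: [0.4821, -0.1933, 0.172]
ee_rot: [-3.118, -0.382, 0.0]
ft_force: [1.1, -1.2, 0.6]
finger_gap: 1.003
grip_force: 0.0
```

```bash
python3 - <<'E'
from h import *
st(); rel([.594,-.0755,.16])
E
```

```text
{'clock': 1.1, 'joint_pos': [-0.53, 0.05, 1.621, 0.0, 1.471, 0.797], 'tool_pos': [0.482, -0.193, 0.172], 'ee_rot': [-3.118, -0.382, 0.0], 'ft_force': [1.11, -1.166, 0.644], 'finger_gap': 1.003, 'grip_force': 0.0}
shift cm [13.71 -8.73  1.2 ] rot deg [0. 0. 0.] rows 4.0 0.0
```

Request:
{"fn": "step_arm", "kwargs": {"increments": [[8.54,[13.5,-8.6,1.2],[0,0,0]],[8.54,[13.5,-8.6,1.2],[0,0,0]],[8.54,[13.5,-8.6,1.2],[0,0,0]],[8.54,[13.5,-8.6,1.2],[0,0,0]],[8.54,[13.5,-8.6,1.2],[0,0,0]],[8.54,[13.5,-8.6,1.2],[0,0,0]]]}}

```text
clock: 1.6
tool_pos: [0.5917, -0.0778, 0.1592]
ee_rot: [-3.117, -0.386, 0.003]
ft_force: [-0.3, 0.3, -0.0]
finger_gap: 0.997
grip_force: 0.0
```

```bash
python3 - <<'E'
from h import *
st(); snap('wrist','w0'); rel([.594,-.0755,.04])
P,c,u,v=cloud('w0')
m=(P[:,2]>.055)&(P[:,2]<.09)&(np.hypot(P[:,0]-.594,P[:,1]+.0755)<.05)
Q=P[m]; print(cv2.minEnclosingCircle(Q[:,:2].astype(np.float32)),cv2.minAreaRect(Q[:,:2].astype(np.float32)),Q[:,2].max(),m.sum(), Q.min(0),Q.max(0))
E
```

```text
{'clock': 1.6, 'joint_pos': [-0.26, 0.217, 1.458, 0.0, 1.468, 1.064], 'tool_pos': [0.592, -0.078, 0.159], 'ee_rot': [-3.117, -0.386, 0.003], 'ft_force': [-0.34, 0.267, -0.015], 'finger_gap': 0.997, 'grip_force': 0.0}
shift cm [ 0.37 -0.26 11.96] rot deg [0. 0. 0.] rows 3.0 0.0
((0.5962152481079102, -0.07758177816867828), 0.033108752220869064) ((0.5965176224708557, -0.0774414911866188), (0.06518082320690155, 0.0650375708937645), 14.227811813354492) 0.07554044067327764 2301 [ 0.56349867 -0.1103189   0.05501174] [ 0.62921154 -0.04490294  0.07554044]
```

View pics/w0.png

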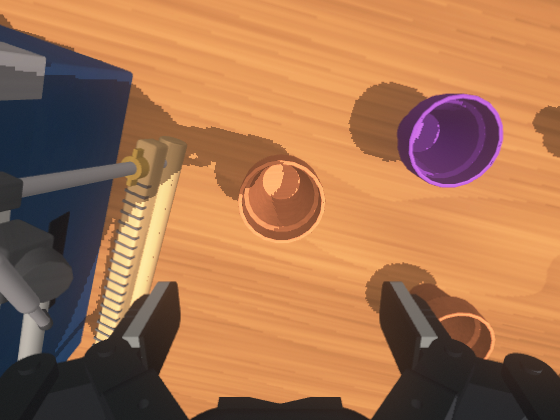

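The wrist view shows pot A at (282,198), roughly centred between the fingers, with pot B at (460,330).

Request:
{"fn": "step_arm", "kwargs": {"increments": [[8.54,[0.4,0,3],[0,0,0]],[8.54,[0.4,0,6.5],[0,0,0]],[8.54,[0.4,0,10],[0,0,0]],[8.54,[0.4,0,11.9],[0,0,0]],[8.54,[0.4,0,11.9],[0,0,0]],[6,[0.4,0,11.9],[0,0,0]],[6,[0.4,0,11.9],[0,0,0]],[6,[0.4,0,11.9],[0,0,0]],[6,[0.4,0,11.9],[0,0,0]],[6,[0.4,0,11.9],[0,0,0]]]}}

```text
clock: 2.48
tool_pos: [0.5962, -0.0785, 0.0439]
ee_rot: [3.118, 0.382, 0.005]
ft_force: [-2.4, 3.0, 5.5]
finger_gap: 0.704
grip_force: 2.9
```

```bash
python3 - <<'E'
from h import *
st(); rel([.507,-.2555,.16])
E
```

```text
{'clock': 2.483, 'joint_pos': [-0.259, 0.307, 1.589, 0.001, 1.242, 1.068], 'tool_pos': [0.596, -0.079, 0.044], 'ee_rot': [3.118, 0.382, 0.005], 'ft_force': [-2.384, 3.028, 5.529], 'finger_gap': 0.704, 'grip_force': 2.929}
shift cm [-12.89  15.04 -11.63] rot deg [0. 0. 0.] rows 6.0 0.0
```

Request:
{"fn": "step_arm", "kwargs": {"increments": [[3,[0,0,0],[0,0,0]],[3,[0,0,0],[0,0,0]],[3,[0,0,0],[0,0,0]],[3,[0,0,0],[0,0,0]]]}}

```text
clock: 2.82
tool_pos: [0.5982, -0.0765, 0.0477]
ee_rot: [-3.117, -0.383, -0.014]
ft_force: [-6.8, 23.6, 46.7]
finger_gap: 0.356
grip_force: 23.6
```

```bash
python3 - <<'E'
from h import *
st(); snap('wrist','w1')
E
```

```text
{'clock': 2.817, 'joint_pos': [-0.257, 0.304, 1.585, 0.005, 1.245, 1.068], 'tool_pos': [0.598, -0.076, 0.048], 'ee_rot': [-3.117, -0.383, -0.014], 'ft_force': [-6.82, 23.599, 46.695], 'finger_gap': 0.356, 'grip_force': 23.643}
```

View pics/w1.png

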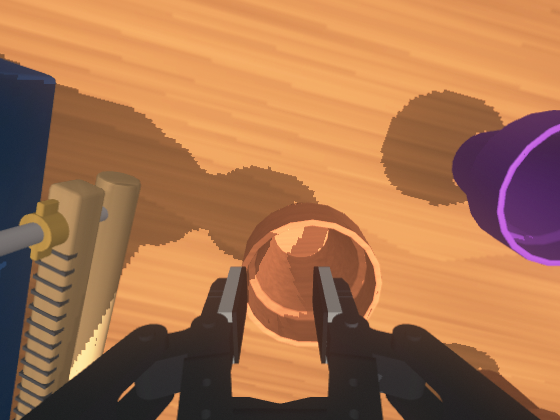

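The pot, with its rim at about (313,280), sits off-centre: the right finger is inside the rim. I'll open the gripper, rise and look again.

Request:
{"fn": "step_arm", "kwargs": {"increments": [[8.54,[0,0,0],[0,0,0]],[8.54,[0,0,0],[0,0,0]],[8.54,[0,0,0],[0,0,0]],[8.54,[0,0,0],[0,0,0]],[8.54,[0,0,0],[0,0,0]],[8.54,[0,0,0],[0,0,0]],[8.54,[0,0,-2],[0,0,0]],[8.54,[0,0,-6],[0,0,0]],[8.54,[0,0,-10],[0,0,0]],[8.54,[0,0,-12],[0,0,0]],[8.54,[0,0,-12],[0,0,0]],[8.54,[0,0,-12],[0,0,0]]]}}

```text
clock: 3.87
tool_pos: [0.5957, -0.0785, 0.1624]
ee_rot: [3.118, 0.382, 0.003]
ft_force: [-0.1, -0.5, -1.2]
finger_gap: 1.002
grip_force: 0.0
```

```bash
python3 - <<'E'
from h import *
st(); snap('wrist','w2')
P,c,u,v=cloud('w2')
m=(P[:,2]>.055)&(P[:,2]<.1)&(np.hypot(P[:,0]-.594,P[:,1]+.0755)<.08)
Q=P[m]; print(cv2.minEnclosingCircle(Q[:,:2].astype(np.float32)),Q[:,2].max(),m.sum(), Q.min(0),Q.max(0))
E
```

```text
{'clock': 3.867, 'joint_pos': [-0.259, 0.221, 1.447, 0.0, 1.471, 1.068], 'tool_pos': [0.596, -0.079, 0.162], 'ee_rot': [3.118, 0.382, 0.003], 'ft_force': [-0.051, -0.505, -1.18], 'finger_gap': 1.002, 'grip_force': 0.0}
((0.6007997393608093, -0.0896034762263298), 0.033104173839092255) 0.07559825614679233 2251 [ 0.56834634 -0.12224209  0.05500175] [ 0.63376692 -0.05701409  0.07559826]
```

View pics/w2.png

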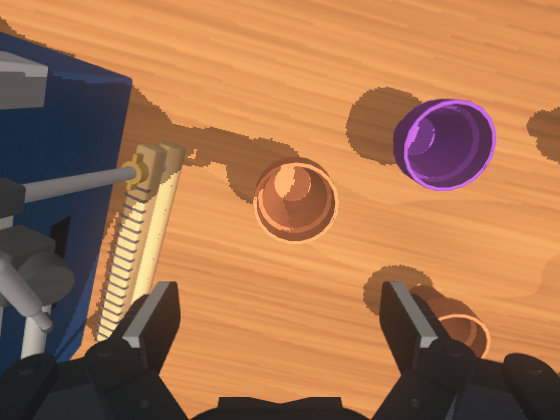

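```bash
python3 - <<'E'
from h import *
for f,pts in (('w1',[(238,272),(236,300),(240,345),(325,272),(322,300),(327,345),(313,225),(378,280),(250,280),(313,310)]),('w2',[(165,288),(165,310),(395,288),(395,310)])):
    for p in pts: print(f,p,w(f,*p).round(4))
z=np.load('pics/w2.npz'); print(z['T'].round(3).tolist())
E
```

```text
w1 (238, 272) [ 0.6052 -0.0564  0.0823]
w1 (236, 300) [ 0.6053 -0.0581  0.1031]
w1 (240, 345) [ 0.5861 -0.0636  0.1029]
w1 (325, 272) [ 0.6138 -0.0923  0.0816]
w1 (322, 300) [ 0.6127 -0.0887  0.1028]
w1 (327, 345) [ 0.6012 -0.0927  0.1123]
w1 (313, 225) [ 0.6301 -0.0833  0.0729]
w1 (378, 280) [ 0.6116 -0.119   0.0733]
w1 (250, 280) [ 0.5877 -0.0634  0.0559]
w1 (313, 310) [ 0.5924 -0.0933  0.0783]
w2 (165, 288) [ 0.5962 -0.0322  0.2091]
w2 (165, 310) [ 0.5923 -0.0352  0.2171]
w2 (395, 288) [ 0.6177 -0.1191  0.2091]
w2 (395, 310) [ 0.6134 -0.1177  0.2181]
[[0.24, -0.919, -0.313, 0.677], [-0.971, -0.227, -0.079, -0.058], [0.001, 0.323, -0.946, 0.33], [0.0, 0.0, 0.0, 1.0]]
```

Request:
{"fn": "step_arm", "kwargs": {"increments": [[8.54,[0.2,1.2,3],[0,0,0]],[8.54,[0.2,1.2,6.5],[0,0,0]],[8.54,[0.2,1.2,10],[0,0,0]],[8.54,[0.2,1.2,12.5],[0,0,0]],[8.54,[0.2,1.2,14.2],[0,0,0]],[8.54,[0.2,1.2,14.2],[0,0,0]],[8.54,[0.2,1.2,14.2],[0,0,0]],[6.3,[0.2,1.2,14.2],[0,0,0]],[6.3,[0.2,1.2,14.2],[0,0,0]],[6.3,[0.2,1.2,14.2],[0,0,0]],[6.3,[0.2,1.2,14.2],[0,0,0]]]}}

```text
clock: 4.83
tool_pos: [0.601, -0.0896, 0.0209]
ee_rot: [3.117, 0.382, 0.004]
ft_force: [-0.3, 0.0, 7.3]
finger_gap: 0.748
grip_force: 47.3
```

Request:
{"fn": "step_arm", "kwargs": {"increments": [[5,[0,0,0],[0,0,0]],[5,[0,0,0],[0,0,0]],[5,[0,0,-2],[0,0,0]],[5,[0,0,-5],[0,0,0]],[5,[0,0,-9],[0,0,0]],[5,[0,0,-12],[0,0,0]],[5,[0,0,-12],[0,0,0]],[5,[0,0,-12],[0,0,0]]]}}

```text
clock: 5.5
tool_pos: [0.6009, -0.0897, 0.1417]
ee_rot: [3.117, 0.382, 0.006]
ft_force: [0.1, 1.3, -2.7]
finger_gap: 0.741
grip_force: 66.9
```

```bash
python3 - <<'E'
from h import *
st(); snap('wrist','w3')
P,c,u,v=cloud('w3')
for n,(x,y),lo,hi in (('b',(.507,-.2553),.055,.09),('held',(.601,-.0896),.16,.21)):
  m=(P[:,2]>lo)&(P[:,2]<hi)&(np.hypot(P[:,0]-x,P[:,1]-y)<.045)&(c[:,0]>c[:,2].astype(int)+25)
  Q=P[m]; print(n,cv2.minEnclosingCircle(Q[:,:2].astype(np.float32)),Q[:,2].max(),m.sum(), Q.min(0),Q.max(0))
rel([.507,-.2555,.14])
E
```

```text
{'clock': 5.5, 'joint_pos': [-0.275, 0.245, 1.461, 0.0, 1.432, 1.052], 'tool_pos': [0.601, -0.09, 0.142], 'ee_rot': [3.117, 0.382, 0.006], 'ft_force': [0.122, 1.291, -2.701], 'finger_gap': 0.741, 'grip_force': 66.942}
b ((0.5312797427177429, -0.2511259913444519), 0.022265395149588585) 0.07505514839592262 791 [ 0.52664627 -0.27280171  0.05501554] [ 0.54116154 -0.22945032  0.07505515]
held ((0.6080890893936157, -0.08777317404747009), 0.04443460702896118) 0.20919128968047151 18251 [ 0.56733258 -0.13074571  0.16000564] [ 0.63426743 -0.04472345  0.20919129]
shift cm [-13.05  13.86  -0.03] rot deg [0. 0. 0.] rows 5.0 0.0
```

View pics/w3.png

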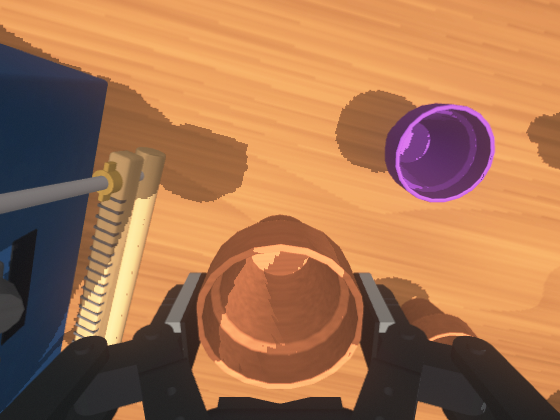

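```bash
python3 - <<'E'
from h import *
rel([.391,-.285,.14])
E
```

```text
shift cm [-25.02  13.92  -0.04] rot deg [0. 0. 0.] rows 7.0 0.0
```

Request:
{"fn": "step_arm", "kwargs": {"increments": [[5,[-25,13.9,0],[0,0,0]],[5,[-25,13.9,0],[0,0,0]],[5,[-25,13.9,0],[0,0,0]],[5,[-25,13.9,0],[0,0,0]],[5,[-25,13.9,0],[0,0,0]],[5,[-25,13.9,0],[0,0,0]],[5,[-25,13.9,0],[0,0,0]],[5,[-25,13.9,0],[0,0,0]],[5,[-25,13.9,0],[0,0,0]],[5,[-25,13.9,0],[0,0,0]]]}}

```text
clock: 6.38
tool_pos: [0.3908, -0.2844, 0.1384]
ee_rot: [-3.117, -0.381, 0.001]
ft_force: [0.1, 0.3, -0.4]
finger_gap: 0.742
grip_force: 66.9
```

```bash
python3 - <<'E'
from h import *
s=st(); snap('wrist','w4')
P,c,u,v=cloud('w4')
m=(P[:,2]>.055)&(P[:,2]<.09)&(np.hypot(P[:,0]-.507,P[:,1]+.2555)<.045)
Q=P[m]; cc,r=cv2.minEnclosingCircle(Q[:,:2].astype(np.float32)); print(cc,r,m.sum(),Q.min(0),Q.max(0))
z=s['tool_pos'][2]
m=(abs(P[:,2]-z-.052)<.003)&(np.hypot(P[:,0]-s['tool_pos'][0],P[:,1]-s['tool_pos'][1])<.045)
Q=P[m]; print('held',cv2.minEnclosingCircle(Q[:,:2].astype(np.float32)),m.sum(),'tcp',s['tool_pos'])
rel([*cc,.14])
E
```

```text
{'clock': 6.383, 'joint_pos': [-0.789, -0.005, 1.747, 0.0, 1.402, 0.539], 'tool_pos': [0.391, -0.284, 0.138], 'ee_rot': [-3.117, -0.381, 0.001], 'ft_force': [0.133, 0.269, -0.423], 'finger_gap': 0.742, 'grip_force': 66.856}
(0.5075311064720154, -0.256156861782074) 0.03282884135842323 2110 [ 0.47518142 -0.28866687  0.05500498] [ 0.52955558 -0.22348955  0.07566133]
held ((0.3982442021369934, -0.28246840834617615), 0.0443916842341423) 5421 tcp [ 0.39082054 -0.28437457  0.13839685]
shift cm [11.96  0.1  -0.15] rot deg [0. 0. 0.] rows 3.0 0.0
```

Request:
{"fn": "step_arm", "kwargs": {"increments": [[5,[12,0.1,0],[0,0,0]],[5,[12,0.1,0],[0,0,0]],[5,[12,0.1,0],[0,0,0]],[5,[12,0.1,0],[0,0,0]],[5,[12,0.1,0],[0,0,0]],[5,[12,0.1,0],[0,0,0]],[5,[12,0.1,1.5],[0,0,0]],[5,[12,0.1,1.5],[0,0,0]],[5,[12,0.1,1.5],[0,0,0]]]}}

```text
clock: 7.18
tool_pos: [0.5068, -0.2565, 0.124]
ee_rot: [-3.118, -0.381, 0.001]
ft_force: [0.1, -0.2, -0.3]
finger_gap: 0.739
grip_force: 66.8
```

```bash
python3 - <<'E'
from h import *
s=st(); rel([.5076,-.2562,.047])
E
```

```text
{'clock': 7.183, 'joint_pos': [-0.604, 0.179, 1.576, 0.0, 1.387, 0.723], 'tool_pos': [0.507, -0.257, 0.124], 'ee_rot': [-3.118, -0.381, 0.001], 'ft_force': [0.103, -0.186, -0.343], 'finger_gap': 0.739, 'grip_force': 66.825}
shift cm [ 0.09 -0.01  7.7 ] rot deg [0. 0. 0.] rows 2.0 0.0
```

Request:
{"fn": "step_arm", "kwargs": {"increments": [[5,[0.1,0,2],[0,0,0]],[5,[0.1,0,4],[0,0,0]],[5,[0.1,0,5.5],[0,0,0]],[5,[0.1,0,6.5],[0,0,0]],[5,[0.1,0,7.2],[0,0,0]],[5,[0.1,0,7.5],[0,0,0]],[5,[0.1,0,7.7],[0,0,0]],[5,[0.1,0,7.7],[0,0,0]]]}}

```text
clock: 7.85
tool_pos: [0.5089, -0.2566, 0.0477]
ee_rot: [3.118, 0.382, 0.001]
ft_force: [-0.2, 0.2, -2.0]
finger_gap: 0.744
grip_force: 66.9
```

Request:
{"fn": "step_arm", "kwargs": {"increments": [[5,[0,0,0.1],[0,0,0]],[5,[0,0,0.1],[0,0,0]],[7,[0,0,0.1],[0,0,0]],[8.54,[0,0,0.1],[0,0,0]],[8.54,[0,0,0.1],[0,0,0]],[8.54,[0,0,0.1],[0,0,0]],[8.54,[0,0,0.1],[0,0,0]],[8.54,[0,0,-3],[0,0,0]],[8.54,[0,0,-7],[0,0,0]],[8.54,[0,0,-11],[0,0,0]],[8.54,[0,0,-14],[0,0,0]],[8.54,[0,0,-14],[0,0,0]]]}}

```text
clock: 8.85
tool_pos: [0.5104, -0.2576, 0.1941]
ee_rot: [3.112, 0.381, 0.011]
ft_force: [0.9, 0.3, 0.6]
finger_gap: 1.001
grip_force: 0.0
```

```bash
python3 - <<'E'
from h import *
s=st(); snap('wrist','w5'); snap('scene','s1'); snap('top','t1')
P,c,u,v=cloud('w5')
m=(P[:,2]>.085)&(P[:,2]<.12)&(np.hypot(P[:,0]-.5076,P[:,1]+.2562)<.05)
Q=P[m]; A=np.c_[Q[:,:2],np.ones(len(Q))]; rim=Q[Q[:,2]>Q[:,2].max()-.006]
A=np.c_[rim[:,:2],np.ones(len(rim))]; print('slope',np.linalg.lstsq(A,rim[:,2],rcond=None)[0])
print(cv2.minEnclosingCircle(Q[:,:2].astype(np.float32)),np.percentile(Q[:,2],[5,50,95]),Q[:,2].max(),m.sum())
P,c,u,v=cloud('t1')
m=(P[:,2]>.02)&(P[:,0]>.3)&(P[:,0]<.7)&(P[:,1]>-.05)&(P[:,1]<.14)
a=cv2.imread('pics/s1.png')[165:315,180:380]; cv2.imwrite('pics/s1c.png',cv2.resize(a,None,fx=4,fy=4,interpolation=cv2.INTER_CUBIC))
E
```

```text
{'clock': 8.85, 'joint_pos': [-0.602, 0.142, 1.475, 0.0, 1.515, 0.725], 'tool_pos': [0.51, -0.258, 0.194], 'ee_rot': [3.112, 0.381, 0.011], 'ft_force': [0.879, 0.316, 0.597], 'finger_gap': 1.001, 'grip_force': 0.0}
slope [0.00665995 0.00274962 0.09623773]
((0.509139895439148, -0.25640758872032166), 0.03321367874741554) [0.08662977 0.09835625 0.1001552 ] 0.10151524044935512 1692
```

View pics/s1c.png

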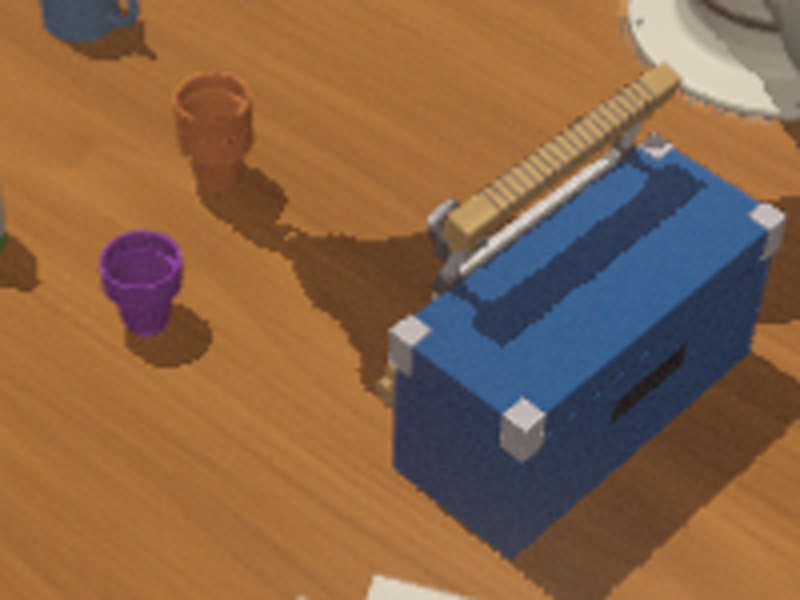

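The scene crop shows pot A nested level on pot B at (213,130), with its rim at 0.098 m. Next I'll refine the loom and kickstand leg positions.

```bash
cat >> h.py <<'E'
yaw=np.radians(-5)
X=np.array([np.cos(yaw),np.sin(yaw),0]);Y0=np.array([-np.sin(yaw),np.cos(yaw),0]);Z0=np.array([0,0,1.])
def frame(O,th):
    t=np.radians(th); Yl=Y0*np.cos(t)-Z0*np.sin(t); Zl=Y0*np.sin(t)+Z0*np.cos(t)
    return np.array(O),np.c_[X,Yl,Zl]
def legpt(O,th,q,r=.167):
    O,M=frame(O,th); a=np.radians(26)
    return O+M@(np.array([.07,-.034,.155])+r*np.array([-np.cos(q),-np.sin(q)*np.sin(a),-np.sin(q)*np.cos(a)]))
E
python3 - <<'E'
from h import *
O=[.491,.0345,.012]
print(legpt(O,15,0),legpt(O,15,0,0),legpt(O,15,.95))
for f in('t0','w0','w2'):
    P,c,u,v=cloud(f); c=c.astype(int); gray=(c.max(1)-c.min(1)<40)
    O_,M=frame(O,15); L=(P-O_)@M
    m=gray&(L[:,0]>-.09)&(L[:,0]<.03)&(abs(L[:,1]+.034)<.02)&(abs(L[:,2]-.155)<.03)
    if m.sum(): print(f,'leg n',m.sum(),'local med',np.median(L[m],0).round(4), 'slope',np.polyfit(L[m,0],L[m,1],1).round(3))
    m=(abs(L[:,0])<.115)&(abs(L[:,1])<.03)&(L[:,2]<.025)&(P[:,2]>.016)&(c[:,0]>c[:,2]+20)
    if m.sum(): print(f,'bar',m.sum(),np.median(L[m],0).round(4),L[m].min(0).round(3),L[m].max(0).round(3),'slope',np.polyfit(L[m,0],L[m,1],1).round(3))
    m=(abs(L[:,0])<.13)&(abs(L[:,1])<.03)&(L[:,2]>.22)&(L[:,2]<.26)
    if m.sum(): print(f,'beam',m.sum(),np.median(L[m],0).round(4),L[m].min(0).round(3),L[m].max(0).round(3),'slope',np.polyfit(L[m,0],L[m,1],1).round(3))
Rt=R.from_matrix(np.c_[X,-Y0,-Z0]); 
p=legpt(O,15,0,.15); print(p); rel(p+[0,-.01,.06],Rt)
E
```

```text
[0.39500321 0.0502019  0.17051835] [0.56136773 0.03564689 0.17051835] [ 0.45682904 -0.0446669   0.06799831]
t0 leg n 119 local med [-0.0308 -0.0344  0.1592] slope [ 0.003 -0.034]
t0 bar 183 [-0.0067 -0.0086  0.0082] [-0.113 -0.014  0.001] [ 0.115 -0.003  0.025] slope [ 0.003 -0.009]
t0 beam 736 [-0.0018 -0.0037  0.2469] [-0.118 -0.013  0.221] [0.117 0.013 0.257] slope [ 0.002 -0.002]
w0 leg n 236 local med [ 0.0266 -0.0372  0.1601] slope [-0.36  -0.027]
w0 bar 2460 [ 0.0456 -0.0098  0.0093] [-0.051 -0.014  0.001] [ 0.115 -0.003  0.025] slope [-0.002 -0.009]
w2 leg n 159 local med [ 0.028  -0.0372  0.1603] slope [-0.617 -0.02 ]
w2 bar 2346 [ 0.0477 -0.0098  0.0094] [-0.043 -0.014  0.001] [ 0.115 -0.003  0.025] slope [-0.002 -0.009]
[0.41193852 0.04872025 0.17051835]
shift cm [ -2.25 -30.97  -4.36] rot deg [-2.000e-02  1.000e-02  1.897e+01] rows 8.0 3.0
```

Request:
{"fn": "step_arm", "kwargs": {"increments": [[4,[-2.2,-31,-4.4],[0,0,6.5]],[0,[-2.2,-31,-4.4],[0,0,13]],[0,[-2.2,-31,-4.4],[0,0,19]],[0,[-2.2,-31,-4.4],[0,0,19]],[0,[-2.2,-31,-4.4],[0,0,19]],[0,[-2.2,-31,-4.4],[0,0,19]],[0,[-2.2,-31,-4.4],[0,0,19]],[0,[-2.2,-31,-4.4],[0,0,19]],[0,[-2.2,-31,-4.4],[0,0,19]],[0,[-2.2,-31,-4.4],[0,0,19]],[0,[-2.2,-31,-4.4],[0,0,19]]]}}

```text
clock: 9.92
tool_pos: [0.4124, 0.0387, 0.2302]
ee_rot: [3.139, -0.137, -0.002]
ft_force: [-0.7, -1.1, 0.4]
finger_gap: -0.002
grip_force: 0.0
```

```bash
python3 - <<'E'
from h import *
s=st(); snap('wrist','w6'); P,c,u,v=cloud('w6'); T=s['tool_pos']
m=(np.hypot(P[:,0]-T[0],P[:,1]-T[1])<.03)&(c.max(1)<120)&(P[:,2]>T[2]-.03)
Q=P[m]; print('lowest finger z - tcp',np.percentile(Q[:,2]-T[2],[0,1,5,20,50]),m.sum(), Q[Q[:,2]<np.percentile(Q[:,2],5)].mean(0)-T)
O=[.491,.0345,.012]
for q in(0,.2,.4,.6,.8,.95,1.1,1.25): rel(legpt(O,15,q,.15)+[0,0,.005],R.from_matrix(np.c_[X,-Y0,-Z0]))
E
```

```text
{'clock': 9.917, 'joint_pos': [-0.093, -0.198, 1.734, -0.0, 1.607, 1.566], 'tool_pos': [0.412, 0.039, 0.23], 'ee_rot': [3.139, -0.137, -0.002], 'ft_force': [-0.706, -1.078, 0.391], 'finger_gap': -0.002, 'grip_force': 0.0}
lowest finger z - tcp [0.0277374  0.03350027 0.04405412 0.07040793 0.08154943] 20698 [ 0.00977267 -0.00046277  0.03747109]
shift cm [-0.14 -1.03  5.48] rot deg [ 0.01  0.09 -0.07] rows 2.0 1.0
shift cm [0.17 0.93 7.73] rot deg [ 0.01  0.09 -0.07] rows 2.0 1.0
shift cm [1.06 2.8  9.88] rot deg [ 0.01  0.09 -0.07] rows 3.0 1.0
shift cm [ 2.5   4.52 11.87] rot deg [ 0.01  0.09 -0.07] rows 4.0 1.0
shift cm [ 4.43  6.02 13.59] rot deg [ 0.01  0.09 -0.07] rows 4.0 1.0
shift cm [ 6.16  6.97 14.68] rot deg [ 0.01  0.09 -0.07] rows 5.0 1.0
shift cm [ 8.08  7.73 15.55] rot deg [ 0.01  0.09 -0.07] rows 5.0 1.0
shift cm [10.16  8.3  16.2 ] rot deg [ 0.01  0.09 -0.07] rows 5.0 1.0
```

View pics/w6.png

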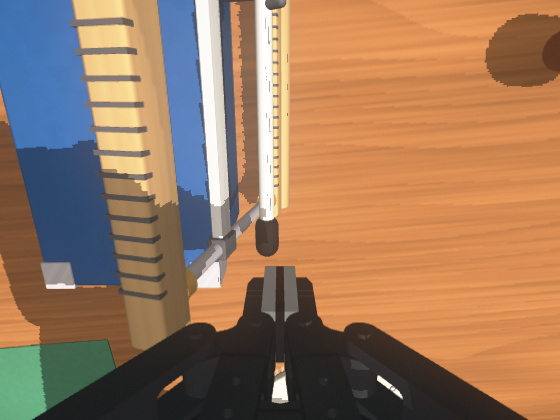

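The shut fingertips sit about 28 mm behind the nominal TCP. The leg foot is at (267,235) and the tips at (280,268).

```bash
python3 - <<'E'
from h import *
for p in((267,225),(267,235),(267,245),(268,200),(268,150),(271,270),(289,270),(280,275)): print(p,w('w6',*p).round(4))
O=[.491,.0345,.012]
print(legpt(O,15,0,.167),legpt(O,15,0,.15))
E
```

```text
(267, 225) [0.4132 0.0473 0.1794]
(267, 235) [0.4063 0.048  0.1798]
(267, 245) [0.3991 0.0487 0.1799]
(268, 200) [0.4296 0.0451 0.1765]
(268, 150) [0.4621 0.0419 0.1765]
(271, 270) [0.4242 0.0417 0.2621]
(289, 270) [0.4238 0.034  0.2626]
(280, 275) [0.4235 0.0379 0.2659]
[0.39500321 0.0502019  0.17051835] [0.41193852 0.04872025 0.17051835]
```

Request:
{"fn": "step_arm", "kwargs": {"increments": [[0,[-0.1,-1,4],[0,0,0]],[0,[-0.1,-1,7.4],[0,0,0]],[0,[-0.1,-1,7.9],[0,0,0]],[0,[0,0,9.5],[0,0,0]],[0,[0.2,0.9,10.6],[0,0,0]],[0,[0.6,1.9,11.7],[0,0,0]],[0,[1.1,2.8,12.8],[0,0,0]],[0,[1.8,3.6,13.8],[0,0,0]],[0,[2.5,4.5,14.8],[0,0,0]]]}}

```text
clock: 10.72
tool_pos: [0.4342, -0.0093, 0.083]
ee_rot: [-3.138, 0.14, -0.0]
ft_force: [0.7, -0.2, 0.6]
finger_gap: 0.004
grip_force: 0.1
```

```bash
python3 - <<'E'
from h import *
s=st(); snap('wrist','w7')
E
```

```text
{'clock': 10.717, 'joint_pos': [-0.199, -0.067, 1.924, 0.0, 1.284, 1.46], 'tool_pos': [0.434, -0.009, 0.083], 'ee_rot': [-3.138, 0.14, -0.0], 'ft_force': [0.718, -0.187, 0.569], 'finger_gap': 0.004, 'grip_force': 0.123}
```

View pics/w7.png

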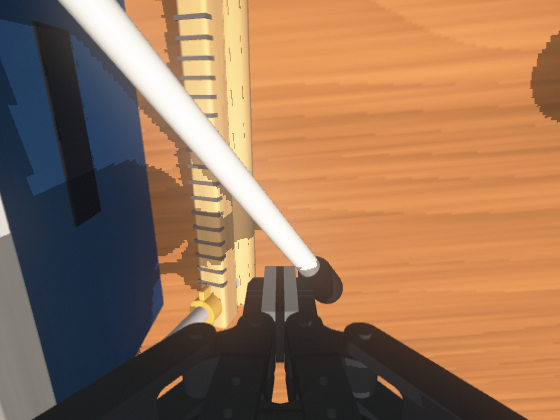

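The leg has swung to about q = 0.6, with its foot at (325,280) and the tip pushing on its inner side. I'll continue past centre.

Request:
{"fn": "step_arm", "kwargs": {"increments": [[0,[1,1.2,0.9],[0,0,0]],[0,[1.9,2.1,1.7],[0,0,0]],[0,[2.8,2.8,2.3],[0,0,0]],[0,[3.7,3.5,2.8],[0,0,0]],[0,[4.6,3.9,3.3],[0,0,0]],[0,[5.6,4.3,3.7],[0,0,0]],[0,[5.6,4.3,3.7],[0,0,0]],[0,[5.6,4.3,3.7],[0,0,0]],[0,[5.6,4.3,3.7],[0,0,0]]]}}

```text
clock: 11.52
tool_pos: [0.4853, -0.0555, 0.0463]
ee_rot: [-3.138, 0.138, 0.0]
ft_force: [-0.4, -0.2, -0.1]
finger_gap: 0.004
grip_force: 0.0
```

```bash
python3 - <<'E'
from h import *
s=st(); snap('wrist','w8'); snap('top','t2'); snap('scene','s2')
O=[.491,.0345,.012]; p=legpt(O,15,1.75); print('open foot',p)
hub=legpt(O,15,1.75,0)
for f in('w8','t2','s2'):
    P,c,u,v=cloud(f)
    for q in(.6,.7,.8,.9,1.0,1.2,1.4,1.6,1.75):
        a=legpt(O,15,q,.06);b=legpt(O,15,q,.15); t=np.clip(((P-a)@(b-a))/((b-a)@(b-a)),0,1)
        print(f,q,(np.linalg.norm(P-a-t[:,None]*(b-a),axis=1)<.009).sum(),end='; ')
    print()
E
```

```text
{'clock': 11.517, 'joint_pos': [-0.272, 0.087, 1.85, 0.0, 1.205, 1.387], 'tool_pos': [0.485, -0.055, 0.046], 'ee_rot': [-3.138, 0.138, 0.0], 'ft_force': [-0.437, -0.218, -0.076], 'finger_gap': 0.004, 'grip_force': 0.0}
open foot [ 0.58162552 -0.07434458  0.04650021]
w8 0.6 0; w8 0.7 0; w8 0.8 0; w8 0.9 0; w8 1.0 0; w8 1.2 14; w8 1.4 0; w8 1.6 6; w8 1.75 43; 
t2 0.6 0; t2 0.7 0; t2 0.8 0; t2 0.9 0; t2 1.0 0; t2 1.2 0; t2 1.4 0; t2 1.6 0; t2 1.75 0; 
s2 0.6 0; s2 0.7 0; s2 0.8 0; s2 0.9 0; s2 1.0 4; s2 1.2 0; s2 1.4 0; s2 1.6 0; s2 1.75 18;
```

```bash
python3 - <<'E'
from h import *
O=[.491,.0345,.012]; hub=legpt(O,15,0,0); p=legpt(O,15,1.75)
for f in('w8','s2'):
    P,c,u,v=cloud(f); c=c.astype(int)
    m=(np.linalg.norm(P-p,axis=1)<.02); print(f,'foot pts',m.sum(),np.median(P[m],0).round(4) if m.any() else '')
    O_,M=frame(O,15); L=(P-O_)@M
    m=(abs(L[:,0])<.13)&(abs(L[:,1])<.03)&(L[:,2]>.22)&(L[:,2]<.26)
    if m.sum(): print(f,'beam',m.sum(),np.median(L[m],0).round(4),L[m].min(0).round(3),L[m].max(0).round(3))
O_,M=frame(O,15); Rt=R.from_matrix(np.c_[M[:,0],-M[:,1],-M[:,2]])
top=O_+M@[0,0,.235]; print('top',top,Rt.as_rotvec())
s=state(); rel(s['tool_pos']+[0,0,.30])
rel(top+M[:,2]*(.06-.045),Rt); rel(top-M[:,2]*.045,Rt)
E
```

```text
w8 foot pts 1 [ 0.59   -0.0854  0.0596]
s2 foot pts 6 [ 0.5845 -0.0783  0.0585]
s2 beam 607 [0.0132 0.0111 0.2425] [-0.121 -0.003  0.22 ] [0.122 0.021 0.251]
top [0.49630103 0.09509103 0.23899257] [ 2.87725527 -0.12562368 -0.01653867]
shift cm [ 1.e-02 -0.e+00 -3.e+01] rot deg [0. 0. 0.] rows 8.0 0.0
shift cm [ -0.21 -15.48 -20.69] rot deg [-15.    -0.02  -0.02] rows 7.0 3.0
shift cm [ -0.22 -13.93 -14.9 ] rot deg [-15.    -0.02  -0.02] rows 5.0 3.0
```

Request:
{"fn": "step_arm", "kwargs": {"increments": [[0,[0,0,-4],[0,0,0]],[2,[0,0,-8],[0,0,0]],[5,[0,0,-12],[0,0,0]],[5,[0,0,-16],[0,0,0]],[5,[0,0,-20],[0,0,0]],[5,[-0.1,-2,-24],[-4,0,0]],[5,[-0.2,-5,-26],[-8,0,0]],[5,[-0.2,-9,-26],[-12,0,0]],[5,[-0.2,-13,-25],[-15,0,0]],[5,[-0.2,-16,-23.5],[-15,0,0]],[5,[-0.2,-16,-23.5],[-15,0,0]],[5,[-0.2,-16,-23.5],[-15,0,0]]]}}

```text
clock: 12.67
tool_pos: [0.4969, 0.106, 0.2803]
ee_rot: [2.877, -0.12, -0.019]
ft_force: [0.3, -0.5, -0.3]
finger_gap: 0.584
grip_force: 0.0
```

```bash
python3 - <<'E'
from h import *
s=st(); snap('wrist','w9'); snap('top','t3'); snap('scene','s3')
O=[.491,.0345,.012]; p=legpt(O,15,1.75); O_,M=frame(O,15)
for f in('w9','t3','s3'):
    P,c,u,v=cloud(f); c=c.astype(int); L=(P-O_)@M
    for q in (1.2,1.4,1.6,1.7,1.75,1.8):
        a=legpt(O,15,q,.03);b=legpt(O,15,q,.165); t=np.clip(((P-a)@(b-a))/((b-a)@(b-a)),0,1)
        print(q,(np.linalg.norm(P-a-t[:,None]*(b-a),axis=1)<.009).sum(),end='; ')
    m=(abs(L[:,0])<.13)&(abs(L[:,1])<.03)&(L[:,2]>.22)&(L[:,2]<.255)&(c[:,0]>c[:,2]+25)
    if m.sum(): print(f,'beam',m.sum(),np.median(L[m],0).round(4),np.percentile(L[m],2,axis=0).round(3),np.percentile(L[m],98,axis=0).round(3))
Rt=R.from_matrix(np.c_[M[:,0],-M[:,1],-M[:,2]]); top=O_+M@[0,0,.235]
rel(top-M[:,2]*.045,Rt)
E
```

```text
{'clock': 12.667, 'joint_pos': [0.226, 0.067, 1.41, -0.253, 1.743, 1.847], 'tool_pos': [0.497, 0.106, 0.28], 'ee_rot': [2.877, -0.12, -0.019], 'ft_force': [0.347, -0.51, -0.296], 'finger_gap': 0.584, 'grip_force': 0.0}
1.2 0; 1.4 0; 1.6 0; 1.7 0; 1.75 16; 1.8 43; w9 beam 12824 [0.0329 0.0065 0.2433] [-0.111 -0.005  0.228] [0.117 0.018 0.245]
1.2 0; 1.4 2; 1.6 10; 1.7 16; 1.75 23; 1.8 17; t3 beam 596 [-0.0132  0.0036  0.241 ] [-0.111 -0.005  0.223] [0.114 0.019 0.248]
1.2 0; 1.4 0; 1.6 7; 1.7 31; 1.75 39; 1.8 38; s3 beam 492 [0.0361 0.0123 0.2425] [-0.099 -0.001  0.222] [0.119 0.02  0.248]
shift cm [-0.06 -0.34  8.85] rot deg [-0.02 -0.03 -0.09] rows 3.0 1.0
```

```bash
python3 - <<'E'
from h import *
O=[.491,.0345,.012]; O_,M=frame(O,15); B=np.c_[X,Y0,Z0]
for f in('t0','w0','w8','t3','w9'):
    P,c,u,v=cloud(f); c=c.astype(int); L=(P-O_)@B   # horizontal loom coords, heights rel .012
    m=(abs(L[:,0])<.11)&(abs(L[:,1])<.05)&(P[:,2]>.018)&(P[:,2]<.03)&(c[:,0]>c[:,2]+20)
    if m.sum(): print(f,'bar',m.sum(),np.percentile(L[m],[2,50,98],axis=0)[:,1].round(4),'slope',np.polyfit(L[m,0],L[m,1],1).round(4), 'z',np.percentile(P[m,2],98).round(4))
    m=(abs(L[:,0])<.125)&(P[:,2]>.225)&(P[:,2]<.265)&(L[:,1]>.03)&(L[:,1]<.12)&(c[:,0]>c[:,2]+20)
    if m.sum(): print(f,'beam',m.sum(),'y',np.percentile(L[m],[2,50,98],axis=0)[:,1].round(4),'z',np.percentile(P[m,2],[2,50,98]).round(4),'slope',np.polyfit(L[m,0],L[m,1],1).round(4))
    if f=='w9':
        T=m; A=np.c_[L[m,1],np.ones(m.sum())]
        # upper face tilt from ransac-ish: points within 4mm of top envelope
        k=m&(abs(L[:,0])<.1); yb=np.arange(.05,.115,.003)
        print([(y.round(3),np.median(P[k&(abs(L[:,1]-y)<.0015),2]).round(4),(k&(abs(L[:,1]-y)<.0015)).sum()) for y in yb])
        print('x extent',np.percentile(L[m,0],[.5,99.5]))
E
```

```text
t0 bar 131 [-0.0114 -0.0063 -0.0021] slope [ 0.0023 -0.0063] z 0.0294
t0 beam 708 y [0.0496 0.061  0.0745] z [0.2352 0.2506 0.2583] slope [0.0029 0.0614]
w0 bar 2055 [-0.0119 -0.0066 -0.0009] slope [-0.0028 -0.0064] z 0.026
w8 bar 7717 [-0.0287 -0.0219 -0.0138] slope [ 0.0026 -0.0217] z 0.026
t3 bar 165 [-0.0279 -0.0215 -0.0164] slope [ 0.0027 -0.0214] z 0.0298
t3 beam 601 y [0.0543 0.0661 0.0806] z [0.2282 0.2428 0.2508] slope [0.0156 0.0666]
w9 bar 382 [-0.0289 -0.0252 -0.0225] slope [ 0.0098 -0.0253] z 0.0246
w9 beam 13492 y [0.0546 0.0692 0.0799] z [0.2337 0.2452 0.2489] slope [0.007 0.069]
[(np.float64(0.05), np.float64(nan), np.int64(0)), (np.float64(0.053), np.float64(0.2303), np.int64(232)), (np.float64(0.056), np.float64(0.2366), np.int64(305)), (np.float64(0.059), np.float64(0.2461), np.int64(549)), (np.float64(0.062), np.float64(0.2479), np.int64(1414)), (np.float64(0.065), np.float64(0.2473), np.int64(1628)), (np.float64(0.068), np.float64(0.2461), np.int64(1607)), (np.float64(0.071), np.float64(0.245), np.int64(1558)), (np.float64(0.074), np.float64(0.2439), np.int64(1464)), (np.float64(0.077), np.float64(0.2427), np.int64(1394)), (np.float64(0.08), np.float64(0.2412), np.int64(868)), (np.float64(0.083), np.float64(nan), np.int64(0)), (np.float64(0.086), np.float64(nan), np.int64(0)), (np.float64(0.089), np.float64(nan), np.int64(0)), (np.float64(0.092), np.float64(nan), np.int64(0)), (np.float64(0.095), np.float64(nan), np.int64(0)), (np.float64(0.098), np.float64(nan), np.int64(0)), (np.float64(0.101), np.float64(nan), np.int64(0)), (np.float64(0.104), np.float64(nan), np.int64(0)), (np.float64(0.107), np.float64(nan), np.int64(0)), (np.float64(0.11), np.float64(nan), np.int64(0)), (np.float64(0.113), np.float64(nan), np.int64(0))]
x extent [-0.11604423  0.11887284]
  return _methods._mean(a, axis=axis, dtype=dtype,
  ret = ret.dtype.type(ret / rcount)
```

```bash
python3 - <<'E'
from h import *
O_,M=frame([.4897,.0196,.012],20.2); Rt=R.from_matrix(np.c_[M[:,0],-M[:,1],-M[:,2]]); top=O_+M@[0,0,.235]; print(top)
rel(top-M[:,2]*.045,Rt); rel(top,Rt)
E
```

```text
[0.49677226 0.1004363  0.23254586]
shift cm [-0.06 -0.61  9.32] rot deg [-5.22 -0.03 -0.09] rows 3.0 1.0
shift cm [-0.06 -1.02  4.84] rot deg [-5.22 -0.03 -0.09] rows 2.0 1.0
```

Request:
{"fn": "step_arm", "kwargs": {"increments": [[5,[0,-1.2,2],[-5.2,0,0]],[5,[0,-1.1,4],[-5.2,0,0]],[5,[0,-0.9,6.5],[-5.2,0,0]],[5,[0,-0.7,8.5],[-5.2,0,0]],[5,[0,-0.6,9.3],[-5.2,0,0]],[5,[0,-0.6,9.3],[-5.2,0,0]],[4,[0,-0.6,9.3],[-5.2,0,0]],[3,[0,-0.6,9.3],[-5.2,0,0]],[2.4,[0,-0.6,9.3],[-5.2,0,0]],[1.5,[0,-0.6,9.3],[-5.2,0,0]],[1.5,[0,-0.6,9.3],[-5.2,0,0]],[1.5,[0,-0.6,9.3],[-5.2,0,0]]]}}

```text
clock: 13.82
tool_pos: [0.4965, 0.0856, 0.1913]
ee_rot: [2.786, -0.122, -0.019]
ft_force: [1.4, -0.3, 6.7]
finger_gap: 0.251
grip_force: 58.8
```

```bash
python3 - <<'E'
from h import *
s=st(); print(np.round(s['ft_torque'],2)); snap('scene','s4');snap('top','t4'); snap('wrist','w10')
O=[.491,.0345,.012]; O_,M=frame(O,15); B=np.c_[X,Y0,Z0]
for f in('w10','t4','s4'):
    P,c,u,v=cloud(f); c=c.astype(int); L=(P-O_)@B
    for k,lo,hi,ya,yb in(('bar',.018,.03,-.05,.03),('beam',.22,.265,.03,.12)):
        m=(abs(L[:,0])<.12)&(L[:,1]>ya)&(L[:,1]<yb)&(P[:,2]>lo)&(P[:,2]<hi)&(c[:,0]>c[:,2]+20)
        if m.sum(): print(f,k,m.sum(),'y',np.percentile(L[m],[2,50,98],axis=0)[:,1].round(4),'z',np.percentile(P[m,2],[2,50,98]).round(4))
E
```

```text
{'clock': 13.817, 'joint_pos': [0.243, 0.106, 1.565, -0.334, 1.587, 1.916], 'tool_pos': [0.497, 0.086, 0.191], 'ee_rot': [2.786, -0.122, -0.019], 'ft_force': [1.353, -0.262, 6.717], 'finger_gap': 0.251, 'grip_force': 58.801}
[-1.    0.02  0.14]
w10 beam 26481 y [0.0495 0.0701 0.0804] z [0.2385 0.2451 0.2588]
t4 bar 163 y [-0.0281 -0.0215 -0.0166] z [0.0182 0.0225 0.0296]
t4 beam 601 y [0.0548 0.0658 0.0807] z [0.2264 0.2424 0.251 ]
s4 bar 14 y [-0.0229 -0.0124 -0.0033] z [0.019  0.0216 0.0242]
s4 beam 371 y [0.0485 0.0723 0.0824] z [0.2242 0.2434 0.251 ]
```

```bash
python3 - <<'E'
from h import *
O0=np.array([.4897,.0196,.012]); t0=20.2
o,M=frame(O0,t0); p0=o+M@[0,0,.19]; R0=np.c_[M[:,0],-M[:,1],-M[:,2]]
for th in(18,15,12,9,6,3,0,-2,-4,-5,-6):
    o,M=frame(O0-Y0*.012*np.radians(t0-th),th); p=o+M@[0,0,.19]
    print(th,(R0.T@(p-p0)*100).round(2),round(t0-th,1))
E
```

```text
18 [0.   0.77 0.03] 2.2
15 [0.   1.82 0.12] 5.2
12 [0.   2.87 0.25] 8.2
9 [0.   3.91 0.44] 11.2
6 [-0.    4.94  0.68] 14.2
3 [0.   5.96 0.97] 17.2
0 [0.   6.96 1.31] 20.2
-2 [0.   7.62 1.57] 22.2
-4 [0.   8.26 1.84] 24.2
-5 [0.   8.59 1.99] 25.2
-6 [0.   8.9  2.14] 26.2
```

Request:
{"fn": "step_arm", "kwargs": {"increments": [[1.5,[0,0.8,0],[2.2,0,0]],[1.5,[0,1.8,0.1],[5.2,0,0]],[1.5,[0,2.9,0.25],[8.2,0,0]],[1.5,[0,3.9,0.45],[11.2,0,0]],[1.5,[0,4.9,0.7],[14.2,0,0]],[1.5,[0,6,1],[17.2,0,0]],[1.5,[0,7,1.3],[20.2,0,0]],[1.5,[0,7.3,1.45],[21.2,0,0]],[1.5,[0,7.6,1.55],[22.2,0,0]],[1.5,[0,7.6,1.55],[22.2,0,0]]]}}

```text
clock: 14.8
tool_pos: [0.4903, 0.0078, 0.2043]
ee_rot: [-3.104, 0.138, -0.01]
ft_force: [0.2, -3.1, 20.7]
finger_gap: 0.249
grip_force: 61.2
```

```bash
cat > chk.py <<'E'
from h import *
import sys
th,roll=float(sys.argv[1]),0
s=st(); print('torque',np.round(s['ft_torque'],2)); Rm=R.from_rotvec(s['ee_rot']).as_matrix(); print('tool tilt deg',np.degrees(np.arctan2(-Rm[:,2]@Y0,-Rm[2,2])).round(2))
for n,f in(('scene','sx'),('top','tx'),('wrist','wx')): snap(n,f)
B=np.c_[X,Y0,Z0]; O_=np.array([.491,.0345,.012])
for f in('wx','tx','sx'):
    P,c,u,v=cloud(f); c=c.astype(int); L=(P-O_)@B
    for k,lo,hi,ya,yb in(('bar',.018,.03,-.06,.03),('beam',.23,.275,-.07,.12)):
        m=(abs(L[:,0])<.12)&(L[:,1]>ya)&(L[:,1]<yb)&(P[:,2]>lo)&(P[:,2]<hi)&(c[:,0]>c[:,2]+20)
        if m.sum(): print(f,k,m.sum(),'y',np.percentile(L[m],[2,50,98],axis=0)[:,1].round(4),'z',np.percentile(P[m,2],[2,50,98]).round(4))
    O2=np.array([.4897,.0196,.012])-Y0*.012*np.radians(20.2-th)
    for q in(1.5,1.6,1.7,1.75,1.8):
        a=legpt(O2,th,q,.03);b=legpt(O2,th,q,.165); t=np.clip(((P-a)@(b-a))/((b-a)@(b-a)),0,1)
        print(q,(np.linalg.norm(P-a-t[:,None]*(b-a),axis=1)<.009).sum(),end='; ')
    ft=legpt(O2,th,1.75); m=np.linalg.norm(P-ft,axis=1)<.025
    print('foot',ft.round(3),m.sum(),P[m&(P[:,2]>.005)].min(0).round(4) if (m&(P[:,2]>.005)).any() else '')
E
python3 chk.py -2
```

```text
{'clock': 14.8, 'joint_pos': [-0.166, -0.032, 1.638, 0.035, 1.533, 1.492], 'tool_pos': [0.49, 0.008, 0.204], 'ee_rot': [-3.104, 0.138, -0.01], 'ft_force': [0.188, -3.097, 20.654], 'finger_gap': 0.249, 'grip_force': 61.153}
torque [-0.89  0.44  0.24]
tool tilt deg -1.99
wx beam 26684 y [-0.048  -0.028  -0.0168] z [0.2491 0.2613 0.2654]
1.5 0; 1.6 0; 1.7 63; 1.75 440; 1.8 450; foot [ 0.579 -0.1    0.016] 1196 [ 0.5708 -0.1101  0.0207]
tx bar 2 y [-0.0329 -0.0327 -0.0325] z [0.0186 0.0217 0.0249]
tx beam 263 y [-0.0378 -0.0269 -0.0165] z [0.2539 0.2599 0.2652]
1.5 0; 1.6 0; 1.7 0; 1.75 0; 1.8 0; foot [ 0.579 -0.1    0.016] 16 [ 0.5674 -0.1208  0.0065]
sx bar 23 y [-0.0256 -0.0156 -0.0075] z [0.0183 0.0228 0.028 ]
sx beam 529 y [-0.0411 -0.0196 -0.0128] z [0.2354 0.2589 0.2678]
1.5 2; 1.6 10; 1.7 50; 1.75 93; 1.8 98; foot [ 0.579 -0.1    0.016] 94 [ 0.5584 -0.1092  0.0051]
```

Request:
{"fn": "step_arm", "kwargs": {"increments": [[1.5,[0,0.35,-0.05],[1,0,0]],[1.5,[0,0.7,-0.07],[2,0,0]],[1.5,[0,1,-0.07],[3,0,0]],[1.5,[0,1.25,-0.06],[3.6,0,0]],[1.5,[0,1.4,-0.05],[4,0,0]],[1.5,[0,1.4,-0.05],[4,0,0]],[1.5,[0,1.4,-0.05],[4,0,0]]]}}

```text
clock: 15.53
tool_pos: [0.4891, -0.0056, 0.2037]
ee_rot: [-3.036, 0.133, -0.013]
ft_force: [1.8, -5.1, 13.0]
finger_gap: 0.246
grip_force: 60.4
```

```bash
python3 chk.py -6
```

```text
{'clock': 15.533, 'joint_pos': [-0.243, -0.034, 1.645, 0.103, 1.542, 1.412], 'tool_pos': [0.489, -0.006, 0.204], 'ee_rot': [-3.036, 0.133, -0.013], 'ft_force': [1.817, -5.05, 13.029], 'finger_gap': 0.246, 'grip_force': 60.364}
torque [-1.31 -0.02  0.06]
tool tilt deg -5.91
wx beam 26341 y [-0.0638 -0.0456 -0.0344] z [0.2478 0.2604 0.2624]
1.5 135; 1.6 166; 1.7 100; 1.75 433; 1.8 450; foot [ 0.579 -0.1    0.008] 1812 [ 0.5707 -0.1105  0.0131]
tx bar 20 y [-0.0151 -0.0139 -0.0116] z [0.0183 0.0205 0.026 ]
tx beam 266 y [-0.0549 -0.0436 -0.0321] z [0.2424 0.2585 0.2651]
1.5 0; 1.6 0; 1.7 0; 1.75 0; 1.8 0; foot [ 0.579 -0.1    0.008] 1 
sx bar 26 y [-0.0296 -0.0175 -0.0114] z [0.0181 0.0228 0.0287]
sx beam 548 y [-0.0572 -0.0349 -0.0272] z [0.2351 0.2571 0.2648]
1.5 8; 1.6 12; 1.7 58; 1.75 102; 1.8 102; foot [ 0.579 -0.1    0.008] 116 [ 0.5627 -0.115   0.005 ]
```

```bash
cat > tilt.py <<'E'
from h import *
P,c,u,v=cloud('wx'); c=c.astype(int); B=np.c_[X,Y0,Z0]; L=(P-np.array([.491,.0345,.012]))@B
m=(abs(abs(L[:,0])-.07)<.04)&(P[:,2]>.25)&(P[:,2]<.27)&(c[:,0]>c[:,2]+20)&(abs(L[:,1]+.045)<.009)
print('beam tilt',np.degrees(np.arctan(np.polyfit(L[m,1],P[m,2],1)[0])).round(2),m.sum(),'by side',[np.median(P[m&(L[:,0]*s>0),2]).round(4) for s in(-1,1)])
O2=np.array([.4897,.0196,.012])-Y0*.012*np.radians(26.2); ft=legpt(O2,-6,1.75)
m=(np.linalg.norm(P-ft,axis=1)<.014)&(P[:,2]>.006)&(c.max(1)<110); print('rubber z',np.percentile(P[m,2],[5,50,95]).round(4),m.sum(),'med',np.median(P[m],0).round(4))
hub=legpt(O2,-6,0,0); d=(ft-hub)/.167; t=(P-hub)@d; D=P-hub-t[:,None]*d
for lo,hi in((.06,.09),(.1,.13),(.13,.15)):
    m=(t>lo)&(t<hi)&(np.linalg.norm(D,axis=1)<.012); print(lo,m.sum(),np.median(D[m],0).round(4))
E
python3 tilt.py
```

```text
beam tilt 5.22 15518 by side [np.float64(0.2603), np.float64(0.2605)]
rubber z [0.0187 0.0189 0.019 ] 4 med [ 0.5853 -0.1068  0.0189]
0.06 150 [ 0.0038 -0.0055  0.0026]
0.1 111 [ 0.0039 -0.0061  0.0027]
0.13 193 [ 0.0043 -0.0065  0.0029]
```

Request:
{"fn": "step_arm", "kwargs": {"increments": [[1.5,[0,0.15,0],[0.4,0,0]],[1.5,[0,0.3,0],[0.8,0,0]],[1.5,[0,0.3,0],[0.8,0,0]],[1.5,[0,0.3,0],[0.8,0,0]]]}}

```text
clock: 16.02
tool_pos: [0.4889, -0.0085, 0.2034]
ee_rot: [-3.022, 0.133, -0.014]
ft_force: [2.6, -6.1, 14.7]
finger_gap: 0.246
grip_force: 60.4
```

```bash
python3 chk.py -6|head -3; python3 tilt.py
```

```text
{'clock': 16.017, 'joint_pos': [-0.259, -0.033, 1.646, 0.116, 1.545, 1.396], 'tool_pos': [0.489, -0.009, 0.203], 'ee_rot': [-3.022, 0.133, -0.014], 'ft_force': [2.591, -6.086, 14.658], 'finger_gap': 0.246, 'grip_force': 60.4}
torque [-1.32  0.04  0.02]
tool tilt deg -6.7
beam tilt 3.7 13915 by side [np.float64(0.26), np.float64(0.2603)]
rubber z [0.0158 0.0183 0.0195] 7 med [ 0.5835 -0.1077  0.0183]
0.06 149 [ 0.0034 -0.0063  0.0028]
0.1 111 [ 0.0038 -0.0063  0.0028]
0.13 171 [ 0.0041 -0.0063  0.0028]
```

Request:
{"fn": "step_arm", "kwargs": {"increments": [[1.5,[0,0.2,0],[0.5,0,0]],[1.5,[0,0.35,0],[1,0,0]],[1.5,[0,0.35,0],[1,0,0]],[1.5,[0,0.35,0],[1,0,0]]]}}

```text
clock: 16.5
tool_pos: [0.4882, -0.0114, 0.2033]
ee_rot: [-3.004, 0.131, -0.015]
ft_force: [-3.2, 0.3, 19.5]
finger_gap: 0.247
grip_force: 61.7
```

```bash
cp pics/wx.npz pics/wp.npz; python3 chk.py -6|head -3; python3 tilt.py; python3 - <<'E'
from h import *
for f in('w10','wp','wx'):
    P,c,u,v=cloud(f); c=c.astype(int); B=np.c_[X,Y0,Z0]; L=(P-np.array([.491,.0345,.012]))@B
    m=(abs(L[:,0]-.075)<.03)&(P[:,2]>.235)&(P[:,2]<.275)&(c[:,0]>c[:,2]+20)
    yy,zz=L[m,1],P[m,2]; A=np.arctan(np.diff([0,0]))if 0 else None
    best=max(((np.abs(zz-(a*yy+b))<.0012).sum(),a,b) for a in np.tan(np.radians(np.arange(-25,12,.5))) for b in [None] for b in np.percentile(zz-a*yy,np.arange(20,100,4)))
    print(f,best[0],m.sum(),'face tilt',np.degrees(np.arctan(best[1])).round(2))
    t=(abs(P[:,0]-.60)<.05)&(abs(P[:,1]+.17)<.03)&(P[:,2]<.02); print('table z',np.median(P[t,2]) if t.any() else None)
E
```

```text
{'clock': 16.5, 'joint_pos': [-0.278, -0.033, 1.648, 0.134, 1.549, 1.376], 'tool_pos': [0.488, -0.011, 0.203], 'ee_rot': [-3.004, 0.131, -0.015], 'ft_force': [-3.205, 0.252, 19.528], 'finger_gap': 0.247, 'grip_force': 61.736}
torque [-0.59  0.7   0.11]
tool tilt deg -7.75
beam tilt 2.88 10496 by side [np.float64(0.26), np.float64(0.2604)]
rubber z [0.0153 0.0168 0.0193] 12 med [ 0.5834 -0.1079  0.0168]
0.06 156 [ 0.0031 -0.0075  0.0031]
0.1 116 [ 0.0033 -0.0068  0.0029]
0.13 151 [ 0.0036 -0.0062  0.0027]
w10 11926 13959 face tilt -21.0
table z 0.001492373593327545
wp 12641 14395 face tilt 6.0
table z 0.0014337292707349292
wx 12663 14466 face tilt 6.5
table z 0.0014374134897267021
```

Request:
{"fn": "step_arm", "kwargs": {"increments": [[1.5,[0,-0.1,-0.03],[-0.4,0,0]],[1.5,[0,-0.15,-0.05],[-0.5,0,0]],[1.5,[0,-0.15,-0.05],[-0.5,0,0]],[1.5,[0,-0.15,-0.05],[-0.5,0,0]],[1.5,[0,-0.15,-0.05],[-0.5,0,0]],[1.5,[0,-0.15,-0.05],[-0.5,0,0]]]}}

```text
clock: 17.15
tool_pos: [0.4885, -0.0102, 0.2034]
ee_rot: [-3.013, 0.132, -0.014]
ft_force: [3.0, -3.9, 10.6]
finger_gap: 0.25
grip_force: 59.9
```

```bash
python3 chk.py -6; python3 tilt.py; python3 - <<'E'
from h import *
P,c,u,v=cloud('sx')
m=(P[:,2]>.07)&(P[:,2]<.12)&(np.hypot(P[:,0]-.508,P[:,1]+.256)<.05)
Q=P[m]; print('pot',Q[:,2].max(),Q.min(0),Q.max(0))
E
```

```text
{'clock': 17.15, 'joint_pos': [-0.268, -0.033, 1.647, 0.125, 1.547, 1.385], 'tool_pos': [0.489, -0.01, 0.203], 'ee_rot': [-3.013, 0.132, -0.014], 'ft_force': [2.959, -3.862, 10.637], 'finger_gap': 0.25, 'grip_force': 59.855}
torque [-1.09 -0.14  0.08]
tool tilt deg -7.22
wx beam 25458 y [-0.0622 -0.0513 -0.0404] z [0.2557 0.2599 0.2618]
1.5 136; 1.6 156; 1.7 77; 1.75 453; 1.8 419; foot [ 0.579 -0.1    0.008] 1886 [ 0.5705 -0.1112  0.0095]
tx bar 22 y [-0.0158 -0.0141 -0.0115] z [0.0183 0.0216 0.0268]
tx beam 270 y [-0.0607 -0.0492 -0.0376] z [0.2411 0.2584 0.2646]
1.5 0; 1.6 0; 1.7 0; 1.75 0; 1.8 0; foot [ 0.579 -0.1    0.008] 0 
sx bar 30 y [-0.0304 -0.0185 -0.009 ] z [0.0186 0.0234 0.0297]
sx beam 538 y [-0.0606 -0.0403 -0.0342] z [0.235  0.256  0.2643]
1.5 8; 1.6 19; 1.7 50; 1.75 98; 1.8 95; foot [ 0.579 -0.1    0.008] 124 [ 0.5716 -0.1249  0.005 ]
beam tilt 3.17 11929 by side [np.float64(0.26), np.float64(0.2603)]
rubber z [0.0158 0.0187 0.0197] 18 med [ 0.585  -0.1065  0.0187]
0.06 152 [ 0.0033 -0.007   0.003 ]
0.1 116 [ 0.0035 -0.0066  0.0029]
0.13 162 [ 0.0039 -0.0064  0.0027]
pot 0.10369189205479512 [ 0.47444401 -0.29009657  0.07033118] [ 0.54276735 -0.21906189  0.10369189]
```

Request:
{"fn": "step_arm", "kwargs": {"increments": [[1.5,[0,0.08,0],[0.25,0,0]],[1.5,[0,0.08,0],[0.25,0,0]],[1.5,[0,0.08,0],[0.25,0,0]]]}}

```text
clock: 17.55
tool_pos: [0.4883, -0.0109, 0.2033]
ee_rot: [-3.008, 0.131, -0.014]
ft_force: [0.6, -1.3, 12.4]
finger_gap: 0.253
grip_force: 60.4
```

```bash
python3 -c "
from h import *
s=st(); print(s['ft_torque'])
print(hand_in())"
```

```text
{'clock': 17.55, 'joint_pos': [-0.273, -0.033, 1.647, 0.129, 1.549, 1.381], 'tool_pos': [0.488, -0.011, 0.203], 'ee_rot': [-3.008, 0.131, -0.014], 'ft_force': [0.643, -1.297, 12.356], 'finger_gap': 0.253, 'grip_force': 60.406}
[-0.87081961  0.20715683  0.11797817]
the job is handed in; nothing more can be done
None
```

I handed the job in at 17.6 s: by my measurements the pot is nested, the kickstand is fully open, and the loom is upright and gripped by its top beam. The foot bar slid about 15 mm while I opened the kickstand, and the kickstand foot's contact with the table is inferred from the wrist forces.

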